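# Seat the solvent bottle in its bench stand and open its push-and-turn safety cap

## Robot

A 6-joint arm with a two-finger parallel gripper is mounted at the origin on the work surface; the furniture and walls round the work are solid. World frame = base frame: x ahead of the robot, y to its left, z up, the work surface at z = 0. Lengths are in m, angles in degrees, forces in N, time in s.
With the tool pointing down it reaches from about 0.425 to 0.95 m from the base axis. Payload 3.5 kg.
Tool frame: the origin (TCP) lies at the very end of the fingers, on their centre line; the grasp point (between the pads) lies 19 mm behind it; z points along the fingers, y is the line along which they close (so a half turn about z gives the same grasp; the last joint's range is limited). The gripper opens to 85 mm and grips with 20 to 120 N. Pads are 22 mm wide; open, the fingers measure 114 mm over their backs; the gripper's body (76 mm by 85 mm) begins 54 mm behind the grasp point. The pads swing forward as they close: fully open they stand 13 mm farther back than shut.
Start: joints at [61.478, 16.404, 90.338, -0, 73.258, -8.594], TCP at [0.23, 0.635, 0.205] pointing down, gripper open.
Joint ranges: [-158.93, 158.93], [-51.34, 127.21], [12.03, 142.37], [-87.48, 267.48], [13.55, 161.25], [-162.69, 162.69]. Speed limits (degrees/s): [159.86, 159.86, 180, 180, 180, 180].

## Interface

Orientations are given as [roll, pitch, yaw] about the fixed x, y, z axes, in that order (R = Rz(yaw) Ry(pitch) Rx(roll)).
In Python, from plant import r gives the robot as it stands.
- The arm moves only by the tool step_arm, never from a script. Its argument "steps" is a list of rows, each a list of 7 numbers: the shift along the tool's x, y, z each as a share of 400 mm, from -1 to 1, then the turn, a rotation vector about the tool's x, y, z each as a share of 180 degrees, from -1 to 1, then the closure, from -1 (fully open) to 1 (shut). A call has exactly 10 rows; each row is the pose to reach, as a shift and turn from the pose commanded when the call began, along the tool's axes at that moment, turning the shorter way round; what a row does not reach only later rows make up. A row lasts 1/12 s, in which the tool goes at most 41.7 mm and 7.16 degrees, less where a joint would pass 70% of its speed; a pose out of reach is approached as far as the arm can. A call with a number of a shift or a turn outside -1 to 1 is refused whole. A call with a gripper value outside its range is refused whole. The fingers move at their own pace and stop on an object; "squeeze" is the grip in N (left out, the last holds). Time passes only in rows, so rows that repeat a pose let the fingers close, or fill a call up. It gives the time, the measured TCP pose, the force, the opening and the grip force at its end, in the units of the state.
- r.read_state(): the state, without advancing time (a new reading comes with each control period).
- r.capture(name): name is "scene" or "top"; returns the picture (420x560x3 uint8, red, green, blue); there is no depth.
- r.camera_model(name): a dict with "K" (3x3 intrinsics, pixels), "cam_to_world" (4x4, takes a point from camera to world coordinates). Camera axes: x right, y up, looking along -z (the intrinsics and any distortion apply to the point x, -y, -z); pixel columns grow to the right and rows downward; lengths in m; the calibration is good to about 2 mm. A picture is of the moment at which its call begins. camera_model takes no time and is no camera call.
- r.finish_job(): hands the job in; it is judged then, once.
The state is a dict: "t": time; "joints": joint angles; "qd": joint speeds; "joint_efforts": joint torques, N m; "tcp_pos": TCP position; "ee_rot": TCP orientation; "force": force on the tool from outside, world axes, zero at the start; "wrist_torque": the same for the moment, N m; "grip_width": finger opening in m; "grasp_force": force on a finger pad.
Only numpy, scipy, OpenCV 4.12 (cv2) and the standard library are available. Lean on these libraries where they do the work, as an engineer would, in place of code of your own. Each camera call takes 0.05 s, during which the arm holds its last target. There are 200 camera calls.

## Task

Set the square solvent bottle, cap still locked on, down into the raised square seat of the bottle stand, which keeps it from turning. Then open its child-resistant cap: press the cap down, twist it anticlockwise while pressing until its lugs come free, and lift it straight off, leaving the bottle standing upright and fully home in the seat and everything else where it was. The job finishes while you hold the cap still in the gripper, well clear of the open neck and straight above it: do not put it down or let go.

Things in the scene. Friction and masses are not known exactly. Their poses are not given: they have to be found in the camera images.
- bottle: loose white plastic solvent bottle, grey-banded label, 0.2 to 0.4 kg; the only square container. Body 54 x 54 mm with flat upright sides (x, y axes square to them), 60 mm high, 93.5 mm with the cap locked on. Origin at the centre of the underside, z up. It can be carried by the body or by the locked cap. Straight pulling on the locked cap lifts the whole bottle.
- cap: ribbed grey push-and-turn cap on that bottle, a loose part of 40 g, 44 mm in diameter, 24 mm high. Origin at the centre of its open underside, 69.5 mm above the bottle's underside while locked (9.5 mm above the shoulder); z up through the closed top; x axis within 2 degrees of the bottle's x while locked. A sprung liner inside presses on the rim: 4 N at rest, 1.5 N more per mm.
- cap_top (a point): centre of the top of the cap, 24 mm above its underside. Press the cap 3.5 mm or more down (10 N; it bottoms at 6 mm, 14 N) to clear the notches, keep pressing and turn it anticlockwise seen from above (yaw grows; clockwise is blocked). Between 35 and 85 degrees of turn (60 is the middle, a stop comes at 88) it lifts straight off; after 13 mm of rise it is off the neck.
- stand: heavy grey metal bottle stand that does not move: foot plate 120 x 120 x 12 mm, round column, and on top a raised square seat 59 x 59 mm inside (2.5 mm of play on each side of the bottle; any of the four ways round), walls 9 mm above the seat floor, then a flared lip to 14 mm above it, 74 mm wide. Origin at the centre of the underside on the table; x and y axes square to the seat walls.
- seat (a point): centre of the seat's flat floor, 62 mm above the table; a bottle fully home has its underside centre here, within the play
- neck_rim (a point): centre of the bottle's rim, 82 mm above its underside; the neck is round, 27 mm in diameter, and carries three lugs 120 degrees apart (to 18 mm radius), each with a notch underneath in which a lug of the locked cap sits
- jar_black_lid: bystander: slim round screw-top jar with a black lid, 43 mm in diameter, 66 mm high, loose; origin under its centre
- jar_wide: bystander: wide round screw-top jar with a white lid, 51 mm in diameter, 61 mm high, loose; origin under its centre
- mug: bystander: white mug, 82 mm in diameter, 91 mm high, loose; origin under its centre
- tape_measure: bystander: tape measure, 66 x 74 x 36 mm, loose; origin under its centre
- tape_roll: bystander: flat roll of tape, 96 mm in diameter, 25 mm high, loose; origin under its centre

How it is judged (in metres and radians):
On the way, in this order (a step that is already met when the one before it is completed fails the run):
1. the bottle stands upright and fully home in the stand's seat, its cap still locked on (z of bottle in the frame of seat between -0.004 and 0.004 m and horizontal distance between bottle and seat below 0.007 m and angle between bottle's own z axis and vertical below 0.06 rad and z of cap in the frame of bottle below 0.073 m and angle between the x axis of cap and the x axis of bottle, either way round below 0.27 rad), for 0.3 s.
2. with the bottle in the seat, the cap is pressed down and turned out of its notches (z of bottle in the frame of seat between -0.004 and 0.004 m and horizontal distance between bottle and seat below 0.007 m and angle between bottle's own z axis and vertical below 0.06 rad and z of cap in the frame of bottle between 0.055 and 0.068 m and angle between the x axis of cap and the x axis of bottle, either way round above 0.33 rad), for 0.05 s.
At the end, for the whole second after the job is handed in: the fingers alone hold the cap still, its underside at least 20 mm above the rim and its centre within 30 mm of the neck axis, clear of bottle and stand; the bottle, not touched, is upright within 3.4 degrees and fully home in the seat: within 4 mm in height, 7 mm sideways (z of bottle in the frame of seat between -0.004 and 0.004 m and horizontal distance between bottle and seat below 0.007 m and angle between bottle's own z axis and vertical below 0.06 rad and z of cap in the frame of bottle above 0.102 m and horizontal distance between cap and neck_rim below 0.03 m and contact force between cap and the fingers above 0.5 N and contact force between cap and bottle below 0.05 N and contact force between cap and stand below 0.05 N and contact force between each of the arm, the fingers and bottle below 0.1 N and linear speed of each of cap, bottle below 0.03 m/s); the arm keeps its last pose, push and grip.
It fails at once if the bottle is tipped over (angle between bottle's own z axis and vertical above 0.6 rad).
It fails at once if a jar, the mug, the tape measure or the roll of tape is moved more than 30 mm (distance of any of jar_black_lid, jar_wide, mug, tape_measure, tape_roll from where it was at the start of the episode above 0.03 m).
It also fails if it takes over 51 s, if anything falls off the work surface, if the arm or the gripper's body presses on something with over 40 N, if the wrist force passes 120 N, or if a joint passes its speed limit or range.

## Working session

There is one attempt and no reset: what is moved stays moved. The work goes in short steps, Python scripts to look and compute and a tool call to move; the robot and the scene stay as the last step left them, time stands still between calls to the robot, and variables do not carry over. Pictures are saved under pics/ and viewed, at most 10 in all, crops included, and the job is handed in when it is done.

Besides the shell and the picture viewer there is one more tool, called after "Call:" in YAML: its name, and indented under it one key for each argument. step_arm: Moves the arm, as the interface text tells. Shift numbers are shares of 400 mm and turn numbers shares of 180 degrees, none past 1 either way. Its arguments: {"type":"object","properties":{"steps":{"type":"array"},"squeeze":{"type":"number"}},"required":["steps"]}

```bash
mkdir -p pics; python3 - <<'E'
from plant import r
import cv2
for n in ("scene","top"):
    cv2.imwrite(f"pics/{n}0.png",r.capture(n)[:,:,::-1])
    m=r.camera_model(n); print(n,m)
print(r.read_state())
E
```

```text
scene {'K': array([[475.37671007,   0.        , 283.56341627],
       [  0.        , 475.37671007, 199.75680578],
       [  0.        ,   0.        ,   1.        ]]), 'cam_to_world': array([[ 0.72748007,  0.48609843, -0.48423245, -0.10185316],
       [-0.68610485,  0.50947705, -0.51932001, -0.5906937 ],
       [-0.00573532,  0.71002919,  0.70414889,  0.99145642],
       [ 0.        ,  0.        ,  0.        ,  1.        ]])}
top {'K': array([[501.82867114,   0.        , 281.40195136],
       [  0.        , 501.82867114, 216.18173965],
       [  0.        ,   0.        ,   1.        ]]), 'cam_to_world': array([[-6.86738002e-03,  9.77138145e-01, -2.12494437e-01,
         2.13457353e-01],
       [-9.99976414e-01, -6.73150395e-03,  1.36290047e-03,
         3.88209864e-02],
       [-9.86650992e-05,  2.12498784e-01,  9.77161326e-01,
         1.41079601e+00],
       [ 0.00000000e+00,  0.00000000e+00,  0.00000000e+00,
         1.00000000e+00]])}
{'t': 0.1, 'joints': array([ 6.14783137e+01,  1.64512343e+01,  9.04154520e+01, -1.21995890e-04,
        7.32600046e+01, -8.59373716e+00]), 'qd': array([-0.02316721, -0.15180808, -0.12181966, -0.02897263,  0.11611873,
        0.00175294]), 'joint_efforts': array([ 2.11129925e-03, -4.07299340e+01, -2.93699419e+01, -8.30366798e-05,
        3.35555982e-03, -3.38090494e-06]), 'tcp_pos': array([0.22970981, 0.63400278, 0.20334243]), 'ee_rot': array([-1.79874714e+02, -1.88156104e-02,  1.60072066e+02]), 'force': array([-0.49710372, -0.10546865,  0.7322632 ]), 'wrist_torque': array([ 0.03213699,  0.00033836, -0.0352288 ]), 'grasp_force': 0.0, 'grip_width': 0.08555043366622844}
```

View pics/scene0.png

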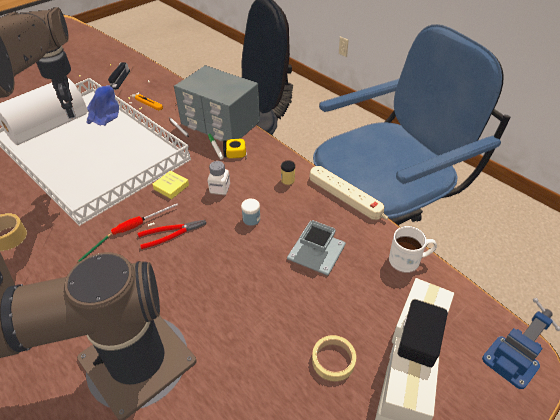

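View pics/top0.png

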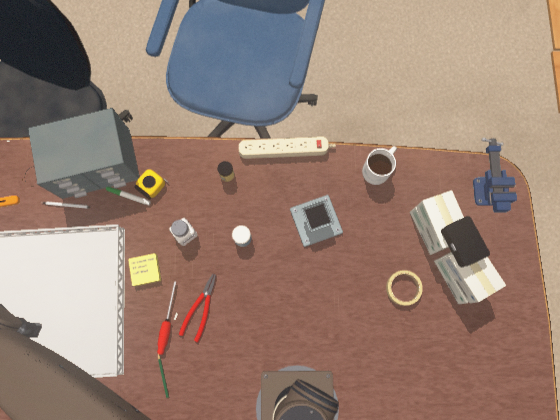

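The scene view shows the bottle at (218,178), the stand at (316,245) and the wide jar at (251,211). In the top view they are at (183,231), (317,220) and (241,236). Next I'll zoom in on the bottle and stand.

```bash
python3 - <<'E'
import cv2, numpy as np
t=cv2.imread("pics/top0.png"); s=cv2.imread("pics/scene0.png")
def c(im,x,y,w,h,k): return cv2.resize(im[y:y+h,x:x+w],None,fx=k,fy=k,interpolation=cv2.INTER_CUBIC)
a=np.hstack([c(t,158,206,50,50,8),c(t,287,190,60,60,400/60)])
cv2.imwrite("pics/zt.png",a)
b=np.hstack([c(s,195,152,50,50,8),c(s,282,212,68,68,400/68)])
cv2.imwrite("pics/zs.png",b)
E
```

```text
(no output)
```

View pics/zt.png

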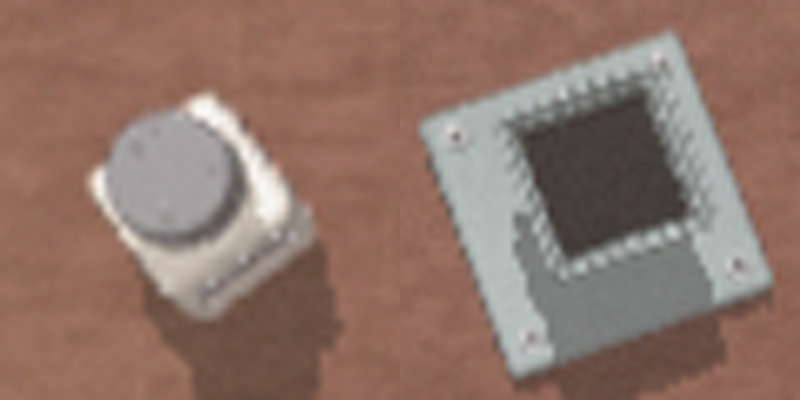

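View pics/zs.png

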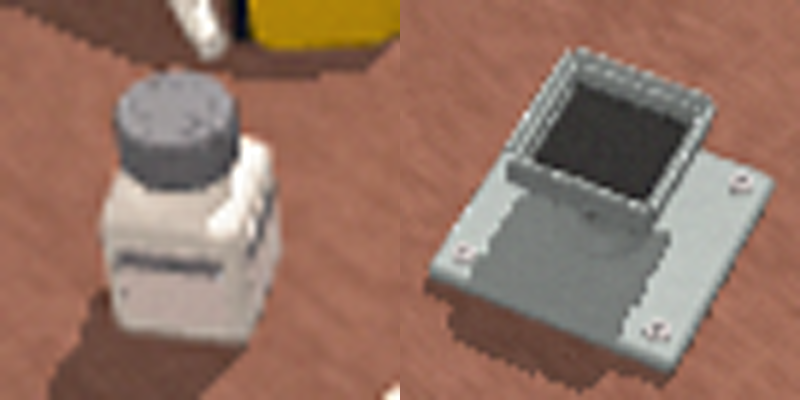

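The zooms show the cap-top disc, the bottle's base corners, the plate corners and the seat corners. I'll fit the poses of the bottle and stand to these.

```bash
cat > h.py <<'E'
import numpy as np
from plant import r
from scipy.optimize import least_squares
def proj(n,P):
    m=r.camera_model(n);T=m["cam_to_world"];c=(np.atleast_2d(P)-T[:3,3])@T[:3,:3]
    q=np.c_[c[:,0],-c[:,1],-c[:,2]]@m["K"].T
    return q[:,:2]/q[:,2:]
def cast(n,u,z):
    m=r.camera_model(n);T=m["cam_to_world"]
    d=np.linalg.inv(m["K"])@[u[0],u[1],1];d=T[:3,:3]@[d[0],-d[1],-d[2]]
    return T[:3,3]+d*(z-T[2,3])/d[2]
def sq(p,w,z):
    a=np.radians(p[2]+45+90*np.arange(4));h=w/2**.5
    return np.c_[p[0]+h*np.cos(a),p[1]+h*np.sin(a),z+0*a]
def fit(obs,x0):
    # obs: (cam, pixels, width, z); nearest corner matching (width 0 = centre)
    def res(x):
        o=[]
        for n,U,w,z in obs:
            Q=proj(n,sq(x,w,z)) if w else proj(n,[x[0],x[1],z])
            for u in U:
                d=Q-u;o+=list(d[np.argmin((d**2).sum(1))])
        return o
    s=least_squares(res,x0,loss="soft_l1",x_scale=[.01,.01,5]); return s.x,np.round(res(s.x),1)
E
python3 - <<'E'
from h import *
U=lambda L,x0,y0,k,X0:[((a-X0+.5)/k+x0-.5,(b+.5)/k+y0-.5) for a,b in L]
tb=lambda L:U(L,158,206,8,0); ts=lambda L:U(L,287,190,400/60,400)
sb=lambda L:U(L,195,152,8,0); ss=lambda L:U(L,282,212,400/68,400)
B=dict(top=[("top",tb([(171,172)]),0,.0935),("top",tb([(203,322),(318,240)]),.052,0.0)],
 scene=[("scene",sb([(176,103)]),0,.0935),("scene",sb([(115,332),(248,343)]),.052,0)])
S=dict(top=[("top",ts([(420,125),(675,33),(772,280),(517,380)]),.120,.010),("top",ts([(525,138),(648,98),(690,213),(572,258)]),.059,.064)],
 scene=[("scene",ss([(580,48),(717,100),(650,215),(505,155)]),.074,.075),("scene",ss([(775,180),(670,367),(430,275)]),.120,.008)])
for nm,D in (("bottle",B),("stand",S)):
    g=cast("top",D["top"][0][1][0] if nm=="bottle" else (317,220),.06)
    for y in (10,35,60,85)[:]:
      for k,o in (("top",D["top"]),("scene",D["scene"]),("both",D["top"]+D["scene"])):
        x,e=fit(o,[g[0],g[1],y]); 
        if abs(e).max()<4: print(nm,k,x.round(4),e)
for n,u in (("jar_wide",(241,236)),("blk",(226,171)),("tapem",(150,182))): print(n,cast("top",u,.06))
E
```

```text
bottle top [ 0.472   0.3117 35.3044] [-0.2  0.  -0.3  0.1  0.6 -0.2]
bottle scene [ 0.4743  0.3123 37.6446] [-0.3  0.   0.  -0.2  0.2  0.2]
bottle both [ 0.473   0.3118 36.3547] [-0.2 -0.3 -0.1 -0.2  0.6 -0.7 -0.5  0.3 -0.3 -0.1 -0.2  0.6]
bottle top [ 0.472   0.3117 35.3044] [-0.2  0.  -0.3  0.1  0.6 -0.2]
bottle scene [ 0.4743  0.3123 37.6446] [-0.3  0.   0.  -0.2  0.2  0.2]
bottle both [ 0.473   0.3118 36.3547] [-0.2 -0.3 -0.1 -0.2  0.6 -0.7 -0.5  0.3 -0.3 -0.1 -0.2  0.6]
bottle top [ 0.472   0.3117 35.3044] [-0.2  0.  -0.3  0.1  0.6 -0.2]
bottle scene [ 0.4743  0.3123 37.6446] [-0.3  0.   0.  -0.2  0.2  0.2]
bottle both [ 0.473   0.3118 36.3547] [-0.2 -0.3 -0.1 -0.2  0.6 -0.7 -0.5  0.3 -0.3 -0.1 -0.2  0.6]
bottle scene [  0.4743   0.3123 127.6446] [-0.3  0.   0.  -0.2  0.2  0.2]
bottle both [  0.473    0.3118 306.3547] [-0.2 -0.3 -0.1 -0.2  0.6 -0.7 -0.5  0.3 -0.3 -0.1 -0.2  0.6]
stand top [ 0.5062 -0.0626 20.1507] [-0.4 -0.3  0.3 -0.7  1.3  0.6  0.1  0.3 -1.6 -0.4 -0.1 -1.7  1.5  0.6
 -0.9  1.3]
stand scene [ 0.5077 -0.0628 19.4168] [-1.8 -0.8  1.  -0.1  0.8  0.2 -1.4  0.1  0.5 
[... 954 characters left out ...]
-0.  -1.9  1.5  0.5
 -0.9  1.1 -2.2 -0.6  0.6 -0.1  0.7  0.3 -1.6  0.4  0.1  0.   0.6  0.8
 -1.  -0.3]
stand top [ 5.062000e-01 -6.260000e-02  1.101507e+02] [-0.4 -0.3  0.3 -0.7  1.3  0.6  0.1  0.3 -1.6 -0.4 -0.1 -1.7  1.5  0.6
 -0.9  1.3]
stand scene [ 5.077000e-01 -6.280000e-02  1.094168e+02] [-1.8 -0.8  1.  -0.1  0.8  0.2 -1.4  0.1  0.5  0.1  0.6  0.7 -0.8 -0.6]
stand both [ 5.068000e-01 -6.270000e-02  1.099301e+02] [-0.3 -0.6  0.4 -0.9  1.3  0.5  0.   0.  -1.5 -0.7 -0.  -1.9  1.5  0.5
 -0.9  1.1 -2.2 -0.6  0.6 -0.1  0.7  0.3 -1.6  0.4  0.1  0.   0.6  0.8
 -1.  -0.3]
jar_wide [0.45257095 0.14766161 0.06      ]
blk [0.63818639 0.19170415 0.06      ]
tapem [0.60754276 0.40367638 0.06      ]
```

```bash
cat >> h.py <<'E'
from scipy.spatial.transform import Rotation as Ro
def plan(c,t):
    "c,t: x,y,z,yaw of the tool pointing down -> shares for step_arm"
    R=Ro.from_euler("xyz",[180,0,c[3]],degrees=True);T=Ro.from_euler("xyz",[180,0,t[3]],degrees=True)
    return np.r_[R.inv().apply(np.subtract(t[:3],c[:3]))/.4,(R.inv()*T).as_rotvec(degrees=True)/180].round(5)
def after(c,row):
    "commanded pose after a call whose last row is row"
    R=Ro.from_euler("xyz",[180,0,c[3]],degrees=True)
    p=np.array(c[:3])+R.apply(np.array(row[:3])*.4)
    return np.r_[p,c[3]-row[5]*180].round(5)
E
python3 - <<'E'
from h import *
print(plan((.23,.635,.205,160.072),(.473,.312,.19,126.4)))
E
```

```text
[-0.84635 -0.55209  0.0375  -0.      -0.       0.18707]
```

Call:
step_arm:
  steps:
    - [-0.085,-0.055,0.004,0,0,0.019,-1]
    - [-0.17,-0.11,0.008,0,0,0.037,-1]
    - [-0.255,-0.165,0.011,0,0,0.056,-1]
    - [-0.34,-0.22,0.015,0,0,0.075,-1]
    - [-0.424,-0.276,0.019,0,0,0.094,-1]
    - [-0.51,-0.331,0.023,0,0,0.112,-1]
    - [-0.594,-0.386,0.026,0,0,0.131,-1]
    - [-0.679,-0.442,0.03,0,0,0.15,-1]
    - [-0.765,-0.497,0.034,0,0,0.168,-1]
    - [-0.846,-0.552,0.0375,0,0,0.187,-1]
  squeeze: 60

```text
t: 0.93
tcp_pos: [0.4736, 0.3097, 0.1891]
ee_rot: [-180.0, -0.0, 126.2]
force: [0.2, 0.2, -0.4]
grip_width: 0.0854
grasp_force: 0.0
```

Call:
step_arm:
  steps:
    - [0,0,0.04,0,0,0,-1]
    - [0,0,0.09,0,0,0,-1]
    - [0,0,0.14,0,0,0,-1]
    - [0,0,0.19,0,0,0,-1]
    - [0,0,0.23,0,0,0,-1]
    - [0,0,0.26,0,0,0,-1]
    - [0,0,0.285,0,0,0,-1]
    - [0,0,0.3,0,0,0,-1]
    - [0,0,0.31,0,0,0,-1]
    - [0,0,0.31,0,0,0,-1]

```text
t: 1.77
tcp_pos: [0.4727, 0.3116, 0.0651]
ee_rot: [-180.0, -0.0, 126.4]
force: [0.3, -0.5, -0.0]
grip_width: 0.0853
grasp_force: 0.0
```

```bash
python3 - <<'E'
from h import *
import cv2
i=r.capture("scene")[:,:,::-1];j=r.capture("top")[:,:,::-1]
z=lambda m,x,y:cv2.resize(m[y:y+80,x:x+80],None,fx=5,fy=5,interpolation=cv2.INTER_CUBIC)
cv2.imwrite("pics/g1.png",np.hstack([z(i,178,125),z(j,143,190)]))
s=r.read_state();print(s["tcp_pos"],s["ee_rot"],s["force"])
E
```

```text
[0.47345791 0.31197359 0.06637726] [1.79925260e+02 1.77451860e-02 1.26419106e+02] [-0.12612587  0.31370567 -0.33260654]
```

View pics/g1.png

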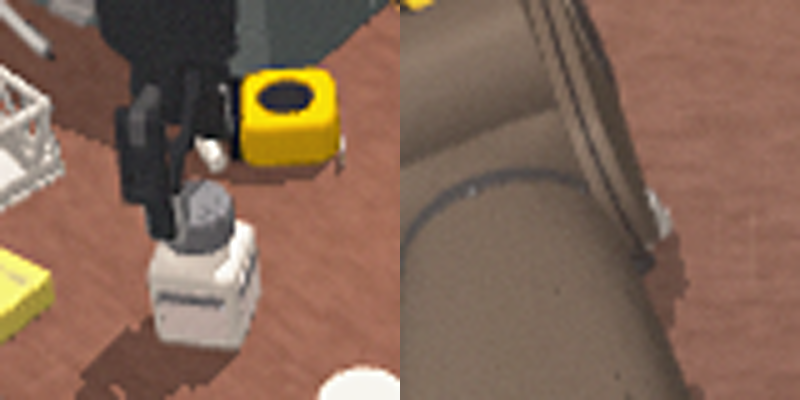

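The picture shows one finger to the left of the cap, its tip at (160,240) in the crop. The cap centre is at (200,215). I'll project the expected fingertips to see which finger this is.

```bash
python3 - <<'E'
from h import *
d=np.array([np.sin(np.radians(126.4)),-np.cos(np.radians(126.4)),0])
c=np.array([.473,.312,0])
f=lambda P:((proj("scene",P)-[178,125])*5).round()
for z in (.066,.079): print(f([c+d*.05+[0,0,z],c-d*.05+[0,0,z]]))
e=np.array([-d[1],d[0],0])
for z in (.066,.079): print("x",f([c+e*.05+[0,0,z],c-e*.05+[0,0,z]]))
print("cap top, base",f([c+[0,0,.0935],c]))
E
```

```text
[[218. 180.]
 [171. 291.]]
[[216. 163.]
 [168. 274.]]
x [[113. 224.]
 [277. 244.]]
x [[111. 208.]
 [276. 227.]]
cap top, base [[190. 198.]
 [206. 316.]]
```

```bash
python3 - <<'E'
import cv2
i=cv2.imread("pics/g1.png")[60:260,90:290]
cv2.imwrite("pics/g1z.png",cv2.resize(i,None,fx=3,fy=3,interpolation=cv2.INTER_CUBIC).clip(0,100)*2)
E
```

```text
(no output)
```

View pics/g1z.png

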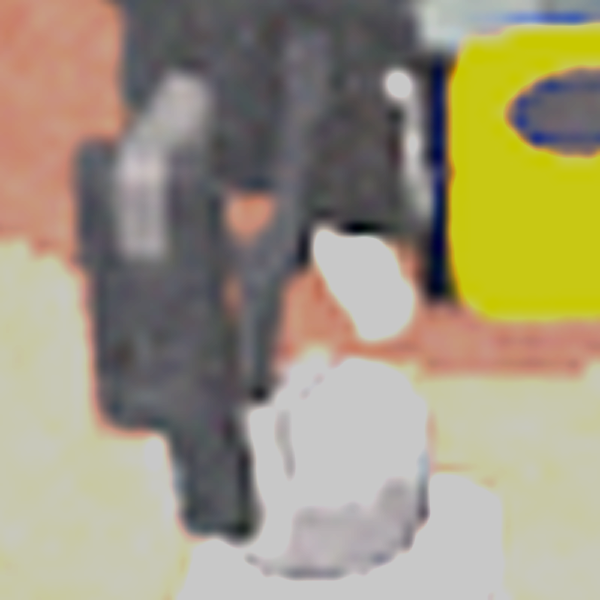

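The near fingertip at (162,237) in the earlier crop looks higher than expected. I'll close most of the way around the cap and look again.

Call:
step_arm:
  steps:
    - [0,0,0,0,0,0,-0.2]
    - [0,0,0,0,0,0,-0.2]
    - [0,0,0,0,0,0,-0.2]
    - [0,0,0,0,0,0,-0.2]
    - [0,0,0,0,0,0,-0.2]
    - [0,0,0,0,0,0,-0.2]
    - [0,0,0,0,0,0,-0.2]
    - [0,0,0,0,0,0,-0.2]
    - [0,0,0,0,0,0,-0.2]
    - [0,0,0,0,0,0,-0.2]

```text
t: 2.7
tcp_pos: [0.4729, 0.3117, 0.0656]
ee_rot: [-180.0, -0.0, 126.4]
force: [0.5, -0.0, 0.5]
grip_width: 0.0512
grasp_force: 0.0
```

```bash
python3 - <<'E'
from h import *
import cv2
i=r.capture("scene")[:,:,::-1]
i=np.clip(i[145:205,190:250].astype(float)*1.7,0,255).astype(np.uint8)
i=cv2.resize(i,None,fx=10,fy=10,interpolation=cv2.INTER_CUBIC)
s=r.read_state();w=s["grip_width"];print(s["tcp_pos"],s["force"],w)
d=np.array([np.sin(np.radians(126.4)),-np.cos(np.radians(126.4)),0]);c=s["tcp_pos"]; e=np.array([-d[1],d[0],0])
for z,col in ((0,(0,0,255)),(.010,(0,255,0)),(.019,(255,0,0))):
  for g in (-1,1):
    for h in (-.011,.011):
      u=(proj("scene",c+g*d*w/2+h*e+[0,0,z])[0]-[190,145])*10+4.5
      cv2.circle(i,tuple(int(v) for v in u),4,col,-1)
cv2.imwrite("pics/g2.png",i)
E
```

```text
[0.47288168 0.31164419 0.06557981] [ 0.11142199  0.39275266 -0.12206691] 0.05139317368132637
```

View pics/g2.png

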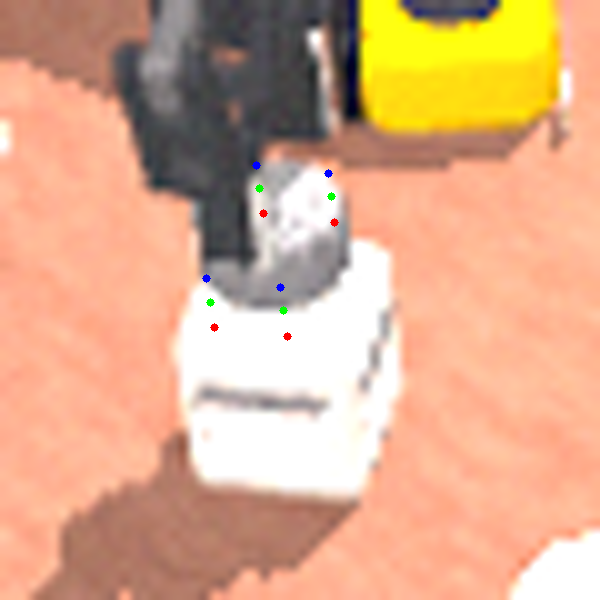

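The near fingertip's bottom edge is at about (227,260), over the upper part of the cap, and it may sit high. I'll test with a light squeeze.

Call:
step_arm:
  steps:
    - [0,0,0,0,0,0,-0.1]
    - [0,0,0,0,0,0,-0.08]
    - [0,0,0,0,0,0,-0.06]
    - [0,0,0,0,0,0,-0.04]
    - [0,0,0,0,0,0,-0.02]
    - [0,0,0,0,0,0,0.0]
    - [0,0,0,0,0,0,0.02]
    - [0,0,0,0,0,0,0.06]
    - [0,0,0,0,0,0,0.1]
    - [0,0,0,0,0,0,0.1]
  squeeze: 20

```text
t: 3.58
tcp_pos: [0.4731, 0.3117, 0.0659]
ee_rot: [180.0, 0.0, 126.4]
force: [-0.2, -0.4, 1.5]
grip_width: 0.0386
grasp_force: 0.5
```

```bash
python3 - <<'E'
from h import *
import cv2
i=r.capture("scene")[:,:,::-1]
i=np.clip(i[125:205,180:260].astype(float)*1.5,0,255).astype(np.uint8)
cv2.imwrite("pics/g3.png",cv2.resize(i,None,fx=7.5,fy=7.5,interpolation=cv2.INTER_CUBIC))
E
```

```text
(no output)
```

View pics/g3.png

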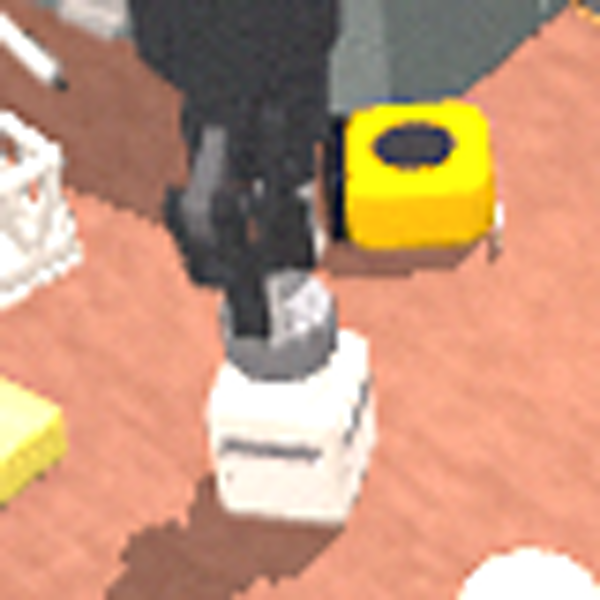

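The finger tips are above the cap: the near tip ends at (250,335), over the cap's top. I'll compute their true offset from the TCP.

```bash
python3 - <<'E'
from h import *
d=np.array([np.sin(np.radians(126.4)),-np.cos(np.radians(126.4)),0]);e=np.array([-d[1],d[0],0])
c=np.array([.473,.3118,0.066])
for u,off in (((212.9,169.2),.019),((212.9,169.2),.027),((190+22.2,145+25.6),.0255),((190+22.2,145+25.6),.034)):
    s=least_squares(lambda x:proj("scene",c-d*off+e*x[0]+[0,0,x[1]])[0]-u,[0,0]).x
    print(off,s.round(4))
    
E
```

```text
0.019 [0.0041 0.026 ]
0.027 [0.0009 0.0333]
0.0255 [0.0043 0.0262]
0.034 [0.0009 0.0341]
```

Call:
step_arm:
  steps:
    - [0,0,0,0,0,0,-0.6]
    - [0,0,0,0,0,0,-0.6]
    - [0,0,0,0,0,0,-0.6]
    - [0,0,0,0,0,0,-0.6]
    - [0,0,0,0,0,0,-0.6]
    - [0,0,0.011,0,0,0,-0.6]
    - [0,0,0.025,0,0,0,-0.6]
    - [0,0,0.04,0,0,0,-0.6]
    - [0,0,0.055,0,0,0,-0.6]
    - [0,0,0.055,0,0,0,-0.6]

```text
t: 4.47
tcp_pos: [0.4715, 0.311, 0.0415]
ee_rot: [-179.8, -0.0, 126.4]
force: [-0.7, -0.1, -0.7]
grip_width: 0.0682
grasp_force: 0.0
```

Call:
step_arm:
  steps:
    - [0,0,0,0,0,0,-0.3]
    - [0,0,0,0,0,0,-0.2]
    - [0,0,0,0,0,0,-0.1]
    - [0,0,0,0,0,0,-0.06]
    - [0,0,0,0,0,0,-0.03]
    - [0,0,0,0,0,0,0.0]
    - [0,0,0,0,0,0,0.04]
    - [0,0,0,0,0,0,0.1]
    - [0,0,0,0,0,0,0.1]
    - [0,0,0,0,0,0,0.1]
  squeeze: 20

```text
t: 5.3
tcp_pos: [0.4733, 0.3118, 0.0441]
ee_rot: [179.9, 0.0, 126.4]
force: [0.0, -0.2, 2.4]
grip_width: 0.0435
grasp_force: 20.7
```

Call:
step_arm:
  steps:
    - [0,0,0,0,0,0,0.5]
    - [0,0,0,0,0,0,0.5]
    - [0,0,0,0,0,0,0.5]
    - [0,0,-0.01,0,0,0,0.5]
    - [0,0,-0.03,0,0,0,0.5]
    - [0,0,-0.06,0,0,0,0.5]
    - [0,0,-0.1,0,0,0,0.5]
    - [0,0,-0.14,0,0,0,0.5]
    - [0,0,-0.175,0,0,0,0.5]
    - [0,0,-0.19,0,0,0,0.5]
  squeeze: 80

```text
t: 6.13
tcp_pos: [0.4737, 0.3121, 0.1221]
ee_rot: [179.8, 0.0, 126.4]
force: [1.2, -0.1, -3.4]
grip_width: 0.0421
grasp_force: 81.8
```

```bash
python3 - <<'E'
from h import *
s=r.read_state();print(s["tcp_pos"],s["force"],s["wrist_torque"],s["grip_width"],s["grasp_force"])
print(plan((.473,.312,.12,126.4),(.507,-.063,.176,126.4-36.35+19.9)))
E
```

```text
[0.47373713 0.31205444 0.12213893] [ 1.17955679 -0.13348401 -3.38208263] [-0.02133542 -0.02788423 -0.00519905] 0.0420643149109056 81.80686242878437
[-0.80503 -0.48791 -0.14     0.      -0.       0.09139]
```

Call:
step_arm:
  steps:
    - [0,0,-0.03,0,0,0,0.5]
    - [-0.02,-0.012,-0.07,0,0,0.005,0.5]
    - [-0.05,-0.03,-0.11,0,0,0.01,0.5]
    - [-0.1,-0.061,-0.135,0,0,0.015,0.5]
    - [-0.16,-0.097,-0.14,0,0,0.02,0.5]
    - [-0.22,-0.133,-0.14,0,0,0.025,0.5]
    - [-0.28,-0.17,-0.14,0,0,0.03,0.5]
    - [-0.34,-0.206,-0.14,0,0,0.035,0.5]
    - [-0.4,-0.242,-0.14,0,0,0.04,0.5]
    - [-0.44,-0.266,-0.14,0,0,0.045,0.5]

```text
t: 6.97
tcp_pos: [0.4911, 0.1046, 0.1753]
ee_rot: [-179.9, 0.0, 118.2]
force: [0.8, 0.5, -3.4]
grip_width: 0.0425
grasp_force: 81.9
```

```bash
python3 - <<'E'
from h import *
c=after((.473,.312,.12,126.4),[-.44,-.266,-.14,0,0,.045]);print(c)
print(plan(c,(.507,-.063,.176,109.95)))
E
```

```text
[4.918e-01 1.072e-01 1.760e-01 1.183e+02]
[-0.39266 -0.16827 -0.       0.      -0.       0.04639]
```

Call:
step_arm:
  steps:
    - [-0.04,-0.017,0,0,0,0.005,0.5]
    - [-0.1,-0.043,0,0,0,0.01,0.5]
    - [-0.17,-0.073,0,0,0,0.016,0.5]
    - [-0.24,-0.103,0,0,0,0.023,0.5]
    - [-0.3,-0.129,0,0,0,0.03,0.5]
    - [-0.34,-0.146,0,0,0,0.036,0.5]
    - [-0.37,-0.159,0,0,0,0.041,0.5]
    - [-0.385,-0.165,0,0,0,0.045,0.5]
    - [-0.393,-0.168,0,0,0,0.0464,0.5]
    - [-0.393,-0.168,0,0,0,0.0464,0.5]

```text
t: 7.8
tcp_pos: [0.507, -0.0633, 0.1755]
ee_rot: [-180.0, -0.0, 109.9]
force: [0.3, -0.4, -3.6]
grip_width: 0.0421
grasp_force: 81.8
```

```bash
python3 - <<'E'
from h import *
import cv2
i=r.capture("scene")[:,:,::-1];j=r.capture("top")[:,:,::-1]
z=lambda m,x,y:cv2.resize(m[y:y+80,x:x+80],None,fx=5,fy=5,interpolation=cv2.INTER_CUBIC)
cv2.imwrite("pics/p1.png",np.hstack([z(i,276,180),z(j,277,180)]))
s=r.read_state();print(s["tcp_pos"],s["ee_rot"],s["force"])
for p in (.109,): # bottle bottom corners if underside at tcp_z-.044, both cams
    P=sq((s["tcp_pos"][0],s["tcp_pos"][1],19.95),.054,s["tcp_pos"][2]-.044)
    print("scene",((proj("scene",P)-[276,180])*5+2).round());print("top",((proj("top",P)-[277,180])*5+402*np.array([1,0])).round())
E
```

```text
[ 0.50696654 -0.06252609  0.17547048] [-1.79986974e+02 -4.82904336e-02  1.10011175e+02] [ 0.29701316 -0.21708405 -3.17589873]
scene [[185. 141.]
 [140. 211.]
 [241. 248.]
 [284. 175.]]
top [[547. 121.]
 [585. 216.]
 [681. 181.]
 [643.  87.]]
```

View pics/p1.png

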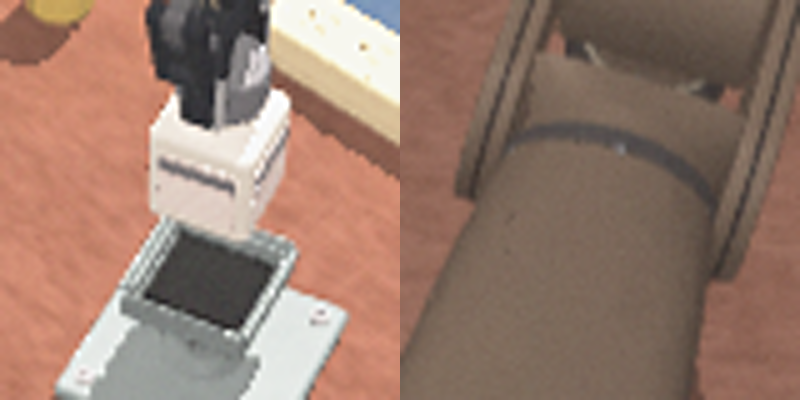

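The bottle hangs upright and square over the seat. Its lower corners are at (152,208) and (242,238), and the seat opening is centred near (212,283). Lowering.

Call:
step_arm:
  steps:
    - [0,0,0.01,0,0,0,0.5]
    - [0,0,0.03,0,0,0,0.5]
    - [0,0,0.06,0,0,0,0.5]
    - [0,0,0.09,0,0,0,0.5]
    - [0,0,0.11,0,0,0,0.5]
    - [0,0,0.125,0,0,0,0.5]
    - [0,0,0.135,0,0,0,0.5]
    - [0,0,0.143,0,0,0,0.5]
    - [0,0,0.15,0,0,0,0.5]
    - [0,0,0.155,0,0,0,0.5]

```text
t: 8.73
tcp_pos: [0.5074, -0.0635, 0.1137]
ee_rot: [180.0, 0.0, 110.0]
force: [-0.1, -0.4, -3.0]
grip_width: 0.0424
grasp_force: 81.8
```

Call:
step_arm:
  steps:
    - [0,0,0.002,0,0,0,0.5]
    - [0,0,0.004,0,0,0,0.5]
    - [0,0,0.006,0,0,0,0.5]
    - [0,0,0.008,0,0,0,0.5]
    - [0,0,0.01,0,0,0,0.5]
    - [0,0,0.012,0,0,0,0.5]
    - [0,0,0.014,0,0,0,0.5]
    - [0,0,0.016,0,0,0,0.5]
    - [0,0,0.018,0,0,0,0.5]
    - [0,0,0.018,0,0,0,0.5]

```text
t: 9.57
tcp_pos: [0.5072, -0.0634, 0.1066]
ee_rot: [180.0, 0.0, 110.0]
force: [0.7, 0.1, -2.2]
grip_width: 0.0422
grasp_force: 82.1
```

```bash
python3 - <<'E'
from h import *
s=r.read_state();print(s["tcp_pos"],s["ee_rot"],s["force"],s["wrist_torque"])
E
```

```text
[ 0.50724794 -0.06341752  0.10656533] [1.79993415e+02 5.46405437e-03 1.09963635e+02] [ 0.69426838  0.1402652  -2.22333947] [0.00907503 0.04259168 0.03054929]
```

Call:
step_arm:
  steps:
    - [0,0,0.001,0,0,0,0.5]
    - [0,0,0.002,0,0,0,0.5]
    - [0,0,0.003,0,0,0,0.5]
    - [0,0,0.004,0,0,0,0.5]
    - [0,0,0.005,0,0,0,0.5]
    - [0,0,0.006,0,0,0,0.5]
    - [0,0,0.007,0,0,0,0.5]
    - [0,0,0.0075,0,0,0,0.5]
    - [0,0,0.0075,0,0,0,0.5]
    - [0,0,0.0075,0,0,0,0.5]

```text
t: 10.4
tcp_pos: [0.5076, -0.0635, 0.1046]
ee_rot: [180.0, 0.0, 110.0]
force: [-3.2, 1.2, 5.9]
grip_width: 0.0424
grasp_force: 82.8
```

Call:
step_arm:
  steps:
    - [0.0015,-0.003,0.001,0,0,0,0.5]
    - [0.002,-0.003,0.002,0,0,0,0.5]
    - [0.002,-0.003,0.003,0,0,0,0.5]
    - [0.002,-0.003,0.004,0,0,0,0.5]
    - [0.002,-0.003,0.005,0,0,0,0.5]
    - [0.002,-0.003,0.006,0,0,0,0.5]
    - [0.002,-0.003,0.007,0,0,0,0.5]
    - [0.002,-0.003,0.008,0,0,0,0.5]
    - [0.002,-0.003,0.009,0,0,0,0.5]
    - [0.002,-0.003,0.0095,0,0,0,0.5]

```text
t: 11.23
tcp_pos: [0.5076, -0.0635, 0.1021]
ee_rot: [179.8, 0.1, 110.0]
force: [-3.2, 1.5, 10.5]
grip_width: 0.0418
grasp_force: 83.2
```

Call:
step_arm:
  steps:
    - [0,0,0.0015,0,0,0,0.5]
    - [0,0,0.0025,0,0,0,0.5]
    - [0,0,0.0025,0,0,-0.015,0.5]
    - [0,0,0.0025,0,0,-0.035,0.5]
    - [0,0,0.0025,0,0,-0.055,0.5]
    - [0,0,0.0025,0,0,-0.08,0.5]
    - [0,0,0.0025,0,0,-0.105,0.5]
    - [0,0,0.0025,0,0,-0.13,0.5]
    - [0,0,0.0025,0,0,-0.15,0.5]
    - [0,0,0.0025,0,0,-0.167,0.5]

```text
t: 12.07
tcp_pos: [0.5087, -0.0636, 0.1018]
ee_rot: [179.8, 0.4, 140.2]
force: [-0.6, 0.9, 10.5]
grip_width: 0.0422
grasp_force: 83.4
```

```bash
python3 - <<'E'
from h import *
s=r.read_state();print(s["tcp_pos"],s["ee_rot"],s["force"],s["wrist_torque"])
E
```

```text
[ 0.50866333 -0.06362359  0.10184627] [179.80579761   0.35293212 140.16058906] [-0.59038573  0.88240951 10.50738323] [ 0.20411822  0.29189558 -0.04866976]
```

Call:
step_arm:
  steps:
    - [0,0,0,0,0,-0.02,0.5]
    - [0,0,0,0,0,-0.045,0.5]
    - [0,0,0,0,0,-0.07,0.5]
    - [0,0,0,0,0,-0.095,0.5]
    - [0,0,0,0,0,-0.12,0.5]
    - [0,0,0,0,0,-0.145,0.5]
    - [0,0,0,0,0,-0.165,0.5]
    - [0,0,0,0,0,-0.18,0.5]
    - [0,0,0,0,0,-0.185,0.5]
    - [0,0,0,0,0,-0.185,0.5]

```text
t: 12.9
tcp_pos: [0.5089, -0.0638, 0.1019]
ee_rot: [-180.0, 0.4, 173.3]
force: [-1.6, 1.6, 10.6]
grip_width: 0.0422
grasp_force: 83.4
```

```bash
python3 - <<'E'
from h import *
s=r.read_state();print(s["tcp_pos"],s["ee_rot"],s["force"],s["wrist_torque"])
E
```

```text
[ 0.50891868 -0.06381057  0.10194036] [-179.95250743    0.44503974  173.32600338] [-1.59451165  1.58128392 10.55185287] [ 0.28015744  0.17065505 -0.08055252]
```

Call:
step_arm:
  steps:
    - [0,0,-0.003,0,0,0,0.5]
    - [0,0,-0.006,0,0,0,0.5]
    - [0,0,-0.009,0,0,0,0.5]
    - [0,0,-0.012,0,0,0,0.5]
    - [0,0,-0.016,0,0,0,0.5]
    - [0,0,-0.02,0,0,0,0.5]
    - [0,0,-0.024,0,0,0,0.5]
    - [0,0,-0.028,0,0,0,0.5]
    - [0,0,-0.03,0,0,0,0.5]
    - [0,0,-0.03,0,0,0,0.5]

```text
t: 13.73
tcp_pos: [0.505, -0.0629, 0.1098]
ee_rot: [180.0, -0.1, 173.3]
force: [1.3, -0.6, -1.2]
grip_width: 0.0419
grasp_force: 82.2
```

```bash
python3 - <<'E'
from h import *
s=r.read_state();print(s["tcp_pos"],s["ee_rot"],s["force"],s["wrist_torque"])
E
```

```text
[ 0.50502367 -0.06287255  0.10975244] [ 1.79985151e+02 -9.66737422e-02  1.73320320e+02] [ 1.29989688 -0.61087134 -1.24409173] [-0.07501598 -0.17066135  0.01423741]
```

Call:
step_arm:
  steps:
    - [0,0,-0.003,0,0,0,0.5]
    - [0,0,-0.006,0,0,0,0.5]
    - [0,0,-0.009,0,0,0,0.5]
    - [0,0,-0.012,0,0,0,0.5]
    - [0,0,-0.015,0,0,0,0.5]
    - [0,0,-0.018,0,0,0,0.5]
    - [0,0,-0.018,0,0,0,0.5]
    - [0,0,-0.018,0,0,0,0.5]
    - [0,0,-0.018,0,0,0,0.5]
    - [0,0,-0.018,0,0,0,0.5]

```text
t: 14.57
tcp_pos: [0.5058, -0.0629, 0.1183]
ee_rot: [180.0, 0.0, 173.3]
force: [-1.4, 1.5, 2.1]
grip_width: 0.042
grasp_force: 82.5
```

```bash
python3 - <<'E'
from h import *
import cv2
i=r.capture("scene")[:,:,::-1]
f=[]
for k in range(5):
    r.capture("top");s=r.read_state();f.append(s["force"])
print(s["tcp_pos"],np.mean(f,0),s["wrist_torque"])
cv2.imwrite("pics/l1.png",cv2.resize(i[180:260,276:356],None,fx=6,fy=6,interpolation=cv2.INTER_CUBIC))
E
```

```text
[ 0.50595698 -0.0630388   0.11817921] [-1.14209802  1.27513594  3.66738229] [0.17866323 0.09550729 0.03675448]
```

Call:
step_arm:
  steps:
    - [0,0,-0.002,0,0,0,0.5]
    - [0,0,-0.004,0,0,0,0.5]
    - [0,0,-0.006,0,0,0,0.5]
    - [0,0,-0.008,0,0,0,0.5]
    - [0,0,-0.01,0,0,0,0.5]
    - [0,0,-0.01,0,0,0,0.5]
    - [0,0,-0.01,0,0,0,0.5]
    - [0,0,-0.01,0,0,0,0.5]
    - [0,0,-0.01,0,0,0,0.5]
    - [0,0,-0.01,0,0,0,0.5]

```text
t: 15.7
tcp_pos: [0.5057, -0.063, 0.1218]
ee_rot: [-180.0, -0.0, 173.3]
force: [0.4, 1.2, 0.2]
grip_width: 0.0422
grasp_force: 82.3
```

```bash
python3 - <<'E'
from h import *
import cv2
i=r.capture("scene")[:,:,::-1]
s=r.read_state();print(s["tcp_pos"],s["force"],s["wrist_torque"])
b=cv2.resize(i[180:260,276:356],None,fx=6,fy=6,interpolation=cv2.INTER_CUBIC)
a=cv2.imread("pics/l1.png")
f=lambda p:((proj("scene",p)[0]-[276,180])*6).round()
print(f([.507,-.063,.062]),f([.507,-.063,.122]))
d=cv2.absdiff(a,b).max(2)
# rows of change and label patch flow
P=sq((.507,-.063,20),.054,.095);print([f(p) for p in P])
q=f(P[[1,2]].mean(0)).astype(int);x,y=q;w=50
t=a[y-35:y+35,x-w:x+w];m=cv2.matchTemplate(b[y-75:y+75,x-w-40:x+w+40],t,cv2.TM_CCOEFF_NORMED)
_,v,_,l=cv2.minMaxLoc(m);print("bottle face shift px/6",v,l[0]-40,l[1]-40)
cv2.imwrite("pics/l2.png",np.hstack([a,b])[:, :][60:480])
E
```

```text
[ 0.50572396 -0.06303169  0.12178949] [ 0.30212268 -0.02894197 -0.51697424] [-0.07338327  0.0205905  -0.05182076]
[246. 340.] [253. 245.]
[array([218., 226.]), array([164., 311.]), array([283., 355.]), array([334., 267.])]
bottle face shift px/6 0.9675666689872742 0 0
```

The bottle face hasn't shifted and the force is down to the cap's own weight, so the cap is off. I'll raise it well clear.

Call:
step_arm:
  steps:
    - [0,0,-0.005,0,0,0,0.5]
    - [0,0,-0.015,0,0,0,0.5]
    - [0,0,-0.03,0,0,0,0.5]
    - [0,0,-0.05,0,0,0,0.5]
    - [0,0,-0.07,0,0,0,0.5]
    - [0,0,-0.09,0,0,0,0.5]
    - [0,0,-0.103,0,0,0,0.5]
    - [0,0,-0.11,0,0,0,0.5]
    - [0,0,-0.11,0,0,0,0.5]
    - [0,0,-0.11,0,0,0,0.5]

```text
t: 16.58
tcp_pos: [0.5057, -0.063, 0.1659]
ee_rot: [-180.0, 0.0, 173.3]
force: [-0.5, 0.3, -1.4]
grip_width: 0.042
grasp_force: 82.2
```

```bash
python3 - <<'E'
from h import *
import cv2
i=r.capture("scene")[:,:,::-1]
s=r.read_state();print(s["tcp_pos"],s["force"],s["grip_width"],s["grasp_force"])
cv2.imwrite("pics/end.png",cv2.resize(i[170:270,266:366],None,fx=6,fy=6,interpolation=cv2.INTER_CUBIC))
E
```

```text
[ 0.50547459 -0.06297137  0.1654962 ] [ 0.6980495   0.23263461 -1.29784767] 0.04184823692474699 82.23731718957424
```

View pics/end.png

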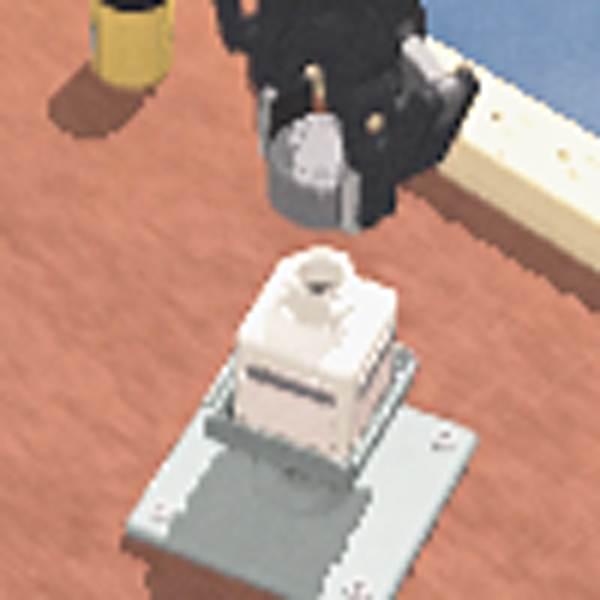

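The bottle stands in the seat with its neck open, the rim at about (322,270), and the cap is held clear above it at (310,175). I'll check the rim height and hand in.

```bash
python3 - <<'E'
from h import *
p=(proj("scene",[[.507,-.063,.144],[.507,-.063,.154]])-[266,170])*6+2.5
print(p.round())
if np.hypot(*(p[0]-[322,268]))<15: print(r.finish_job())
E
```

```text
[[318. 271.]
 [319. 254.]]
the job is handed in; nothing more can be done
None
```

The job is handed in: the bottle is seated upright with its neck open, and the gripper holds the cap about 45 mm above the rim; the judge's verdict was not shown.

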